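# Set the tube tester's lever ring to the tab and press test

## Robot

A 6-joint arm with a two-finger parallel gripper is mounted at the origin on the work surface. World frame = base frame: x ahead of the robot, y to its left, z up, the work surface at z = 0. Lengths are in m, angles in degrees, forces in N, time in s.
With the tool pointing down it reaches from about 0.275 to 0.775 m from the base axis. Payload 14.6 kg.
Tool frame: the origin (TCP) lies on the centre line of the jaws, within the pads' length; the fingertips stand 8 mm ahead of it and the grasp point (between the pads) lies 11 mm behind it; z points along the fingers, x is the direction in which the jaws open and shut, and the axes are right-handed (so a half turn about z gives the same grasp; the last joint's range is limited). The gripper opens to 85 mm and grips with 20 to 120 N. Pads are 22 mm wide; open, the fingers measure 114 mm over their backs; the gripper's body (76 mm by 85 mm) begins 54 mm behind the grasp point. The pads swing forward as they close: fully open they stand 13 mm farther back than shut.
Start: joints at [-84.07, 15.075, -2.767, 72.158, 0, 81.102], TCP at [0.134, -0.508, 0.239] pointing down, gripper open.
Joint ranges: [-151.79, 151.79], [-50.71, 97.33], [-67.44, 78.34], [-121.81, 120.89], [-77.56, 73.72], [-180, 180]. Speed limits (degrees/s): [108.29, 108.29, 147.25, 159.86, 180, 180].

## Interface

Orientations are given as a 3x3 rotation matrix whose columns are the frame's x, y, z axes.
In Python, from rig import get_obs, grab_frame, sign_off, find_in gives the robot as it stands.
- The arm moves only by the tool servo_tool, never from a script. Its argument "moves" is text: rows parted by semicolons, each of 5 numbers parted by spaces: the shift along the world's x, y, z in m, then the turn about the world's z in degrees, then the finger opening in m, from 0 to 0.0854. In form: dx dy dz turn gripper; .... A call has exactly 10 rows; each row shifts and turns the pose as measured when the row begins; what a row does not reach is not made up. A row lasts 1/8 s, in which the tool goes at most 62.5 mm and 10.7 degrees, less where a joint would pass 70% of its speed; a pose out of reach is approached as far as the arm can. A call with a gripper value outside its range is refused whole. The fingers move at their own pace and stop on an object; the grip force is fixed at half the most. Time passes only in rows, so rows that do not move let the fingers close, or fill a call up. It gives the time, the measured TCP pose, the force and the opening at its end, in the units of the state.
- get_obs(): the state, without advancing time (a new reading comes with each control period).
- grab_frame(name): name is "scene" or "top" or "wrist"; returns a dict with "img" (480x640x3 uint8, blue, green, red), "intrinsics" (3x3 intrinsics, pixels), "R" (3x3) and "t" (3): a world point X has camera coordinates R X + t; the wrist camera has in their place "mount" (4x4, takes a point from camera to tool coordinates, whose origin is the TCP and whose axes are the tool frame's). Camera axes: x right, y down, z forward; pixel columns grow to the right and rows downward; lengths in m; the calibration is good to about 2 mm. A picture is of the moment at which its call begins: read the wrist's pose just before it. There is no depth.
- sign_off(): hands the job in, once; it reports no verdict.
Trained networks look in the newest picture that a camera, given by its name, has taken for a name from the list of things; names that differ only in an ending like _2 or _b are one class to them, and where a whole thing is asked for, a point or a joint stands for the part that bears it (a point fixed in the world has none). Each returns a list of dicts, best first, with "conf" (0 to 1); they miss things now and then, are a little off and sometimes report something else, mostly with a low value. They report only what shows in the picture. A call takes as long as a camera call.
- find_in(camera, label): "location" ([x, y, z] in m, in world coordinates, good to about 4 mm: the middle of the surface that is visible of it).
The state is a dict: "t": time; "q": joint angles; "qvel": joint speeds; "joint_torque": joint torques, N m; "position": TCP position; "orientation": TCP orientation; "contact_force": force on the tool from outside, world axes, zero at the start; "ft_torque": the same for the moment, N m; "finger_gap": finger opening in m.
Only numpy, scipy, OpenCV 4.12 (cv2) and the standard library are available. Lean on these libraries where they do the work, as an engineer would, in place of code of your own. Each camera call takes 0.05 s, during which the arm holds its last target. There are 200 camera calls.

## Task

Set the tube tester for the small tube plugged into it: push the lever of the rotating ring around its arc until its pointer is in line with the yellow tab on the scale and leave it there, then press the green test button fully down and let it come back up. Do not bump the plugged-in tube, and leave the cracked tube, the tube shield, the red socket block and the nut driver where they are.

Things in the scene. Friction and masses are not known exactly. Their poses are not given: they have to be found in the camera images.
- tester: Low steel tube tester fixed on the counter, turned by up to 20 degrees: case 250 x 310 mm, flat top panel 70 mm above the counter. Origin on the counter, straight below the pivot of the rotating ring; the case spans -115 to +135 mm along its x and +-155 mm along its y; z up. Printed on the panel round the pivot: a blue disc of radius 90 mm inside a black scale with white ticks (radius 90 to 117 mm).
- lever_ring (a joint): Angle in rad of the aluminium ring (outer radius 44 mm, top 12 mm above the panel) that turns about the upright pivot. At 0 the lever points along the tester's +x; grows anticlockwise seen from above; stops at -1.3 and +1.3. It starts clockwise of the yellow tab. Friction drag 0.15 N m (about 2 N at the lever's post), no spring: it stays where it is left.
- lever_top (a point): Centre of the top of the lever's upright white post, 72 mm from the pivot: post 12 mm in diameter, from the lever's flat steel arm (10 mm wide, top 10 mm above the panel) up to 47 mm above the panel (117 mm above the counter). Push the post sideways. x axis points outwards from the pivot, z up.
- pointer_tip (a point): Tip of the thin white pointer (3 mm wide) at the outer end of the lever, on the same radius line as the post, 91 mm from the pivot, 6 mm above the panel. x axis points outwards from the pivot along the lever.
- tab (a point): Yellow tab on the scale, 110 mm from the pivot, 10 mm wide along the arc, 12 mm long, 5 mm high; this point is at the centre of its top. It cannot be touched or moved (seen only). x axis points outwards from the pivot through the tab. Pointer in line: the lever's angle about the pivot equals the tab's.
- test_button (a joint): Travel in m of the spring test button: 0 up, 0.006 fully down, which takes 5 N.
- test_button_top (a point): Centre of the top face of the round green test button (30 mm in diameter, in a black housing on the panel, 70 mm along the tester's -x and 105 mm along its -y from the pivot). Pressed straight down.
- test_tube: Small glass tube under test, fixed upright in a black round socket on the panel: 19 mm in diameter (socket 30 mm), top 56 mm above the panel. Origin at its foot on the panel, 70 mm along the tester's -x and 115 mm along its +y from the pivot. Not to be bumped.
- cracked_tube: Loose cracked glass tube with a black base, standing on the counter beside the tester: 38 mm in diameter, 88 mm tall, origin at the centre of its foot. Leave alone.
- tube_shield: Loose nickel tube shield, an upright open sleeve 30 mm in diameter, 48 mm tall, standing on the tester's panel on the robot's side of the ring. Origin at the centre of its foot. Leave alone.
- socket_block: Loose red phenolic socket block, 60 x 50 x 22 mm, on the counter beside the tester; origin at the centre of its underside. Leave alone.
- nut_driver: Loose nut driver, 200 mm long along its x, orange handle 26 mm thick, lying on the counter between the robot and the tester; origin under its middle. Leave alone.

How it is judged (in metres and radians):
On the way, in this order (a step that is already met when the one before it is completed fails the run):
1. the lever's pointer is in line with the yellow tab and at rest (angle between the x axis of pointer_tip and the x axis of tab, either way round below 0.06 rad and velocity of joint lever_ring between -0.05 and 0.05 rad/s), for 0.2 s.
2. the test button is pressed fully down (value of joint test_button above 0.0048 m and angle between the x axis of pointer_tip and the x axis of tab, either way round below 0.06 rad), for 0.05 s.
At the end, for the whole second after the job is handed in: The lever is at rest with its pointer in line with the yellow tab within 0.06 rad (about 5 mm at the pointer's tip), the test button has been pressed at least 4.8 mm down with the pointer in line and is back up (under 1.5 mm), and the four loose things are within 15 mm of where they started (all of step 1 and value of joint test_button below 0.0015 m and distance of each of cracked_tube, tube_shield, socket_block, nut_driver from where it was at the start of the episode below 0.015 m); the robot touches nothing.
It fails at once if the cracked tube, tube shield, socket block or nut driver is moved more than 15 mm, lifted or tipped (distance of any of cracked_tube, tube_shield, socket_block, nut_driver from where it was at the start of the episode above 0.015 m or angle between any of cracked_tube, tube_shield, socket_block, nut_driver's own z axis and vertical above 0.3 rad).
It fails at once if the test button is pressed while the pointer is off the yellow tab (value of joint test_button above 0.003 m and angle between the x axis of pointer_tip and the x axis of tab, either way round above 0.06 rad).
It fails at once if the glass tube plugged into the tester is struck with more than 3 N (contact force between any of the fingers, the arm and test_tube above 3 N).
It also fails if it takes over 53 s, if anything falls off the work surface, if the arm or the gripper's body presses on something with over 40 N, if the wrist force passes 120 N, or if a joint passes its speed limit or range.

## Working session

There is one attempt and no reset: what is moved stays moved. The work goes in short steps, Python scripts to look and compute and a tool call to move; the robot and the scene stay as the last step left them, time stands still between calls to the robot, and variables do not carry over. Pictures are saved under pics/ and viewed, about 8 in all and at most 12, crops included, and the job is handed in when it is done.

Besides the shell and the picture viewer there is one more tool, called by a JSON object that holds its "name" and its "arguments". servo_tool: Moves the arm, as the interface text tells. Its arguments: {"type":"object","properties":{"moves":{"type":"string"}},"required":["moves"]}

```bash
mkdir -p pics; python3 - <<'E'
from rig import *
import cv2,numpy as np
o=get_obs();print(o['t'],o['position'],o['finger_gap'])
for c in("top","scene"):
    f=grab_frame(c);cv2.imwrite(f"pics/{c}0.png",f["img"]);print(c,f["intrinsics"].tolist(),f["R"].tolist(),f["t"])
    for l in["tester","lever_ring","lever_top","pointer_tip","tab","test_button_top","test_tube","cracked_tube","tube_shield","socket_block","nut_driver"]:
        print(l,[(np.round(d["location"],3).tolist(),round(d["conf"],2)) for d in find_in(c,l)[:2]])
print(get_obs()['t'])
E
```

```text
0.0 [ 0.13432589 -0.50724056  0.23882249] 0.0855261659380783
top [[435.6664165240717, 0.0, 316.11007329232643], [0.0, 435.6664165240717, 236.01672091181425], [0.0, 0.0, 1.0]] [[-0.006426755456773299, -0.9998749603298375, -0.014448547321620223], [-0.9946831283631115, 0.00787716404883804, -0.10268117858849192], [0.1027821529453091, 0.013711819425370152, -0.9946093781198595]] [0.02780946 0.55122668 0.90049844]
tester [([0.594, -0.074, 0.071], 0.56)]
lever_ring [([0.586, -0.094, 0.084], 0.59)]
lever_top [([0.585, -0.092, 0.079], 0.93)]
pointer_tip [([0.586, -0.084, 0.08], 0.55)]
tab []
test_button_top [([0.542, -0.203, 0.091], 0.69)]
test_tube [([0.484, 0.006, 0.086], 0.65)]
cracked_tube [([0.526, 0.138, 0.079], 0.54)]
tube_shield [([0.528, 0.137, 0.078], 0.69), ([0.501, -0.096, 0.117], 0.58)]
socket_block [([0.638, -0.297, 0.022], 0.97)]
nut_driver [([0.408, -0.12, 0.026], 0.77)]
scene [[547.2670227977253, 0.0, 331.287806732133], [0.0, 547.2670227977253, 241.27065557079294], [0.0, 0.0, 1.0]] [[-0.5143364519991067, 0.8575390962881626, 0.009203938409819118], [0.69076275756865, 0.420619662465172, -0.5881546669914636], [-0.5082369790768133, -0.2961516467706469, -0.8086960957083378]] [ 0.24743745 -0.32738297  1.28599667]
tester [([0.622, -0.059, 0.072], 0.79)]
lever_ring [([0.597, -0.087, 0.081], 0.78)]
lever_top [([0.595, -0.089, 0.08], 0.94)]
pointer_tip [([0.596, -0.089, 0.081], 0.84)]
tab [([0.654, 0.004, 0.073], 0.57), ([0.506, -0.085, 0.101], 0.47)]
test_button_top [([0.548, -0.203, 0.09], 0.74)]
test_tube [([0.488, 0.011, 0.092], 0.76)]
cracked_tube [([0.545, 0.148, 0.068], 0.64)]
tube_shield [([0.507, -0.088, 0.101], 0.79), ([0.492, 0.01, 0.092], 0.58)]
socket_block [([0.641, -0.296, 0.022], 0.63)]
nut_driver [([0.41, -0.104, 0.02], 0.67)]
1.2
```

View pics/top0.png

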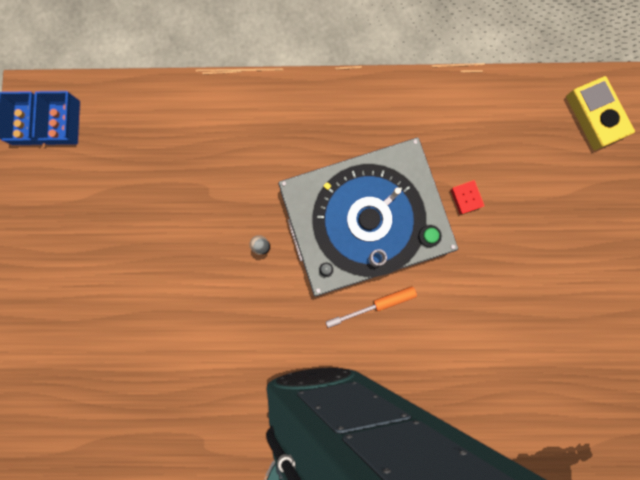

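View pics/scene0.png

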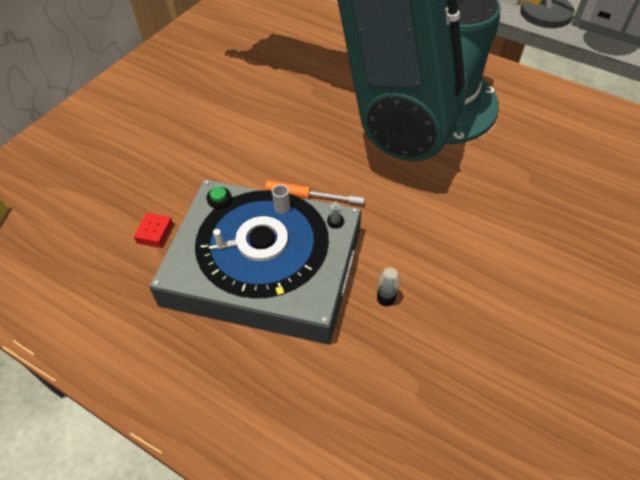

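The top view shows the pivot at about (370,218), the tab at (327,186), the lever post at about (397,190), and the pointer towards (408,186). The shield is at (378,257), the small tube at (326,269) and the button at (431,236). The scene view agrees. The lever has to turn anticlockwise, towards +y. Next I'll measure this numerically.

```bash
cat > h.py <<'E'
from rig import *
import cv2,numpy as np
def ray(f,uv,z):
    d=f["R"].T@np.linalg.inv(f["intrinsics"])@np.array([uv[0],uv[1],1.]); c=-f["R"].T@f["t"]
    return c+d*(z-c[2])/d[2]
def mask(img,lo,hi,box):
    m=cv2.inRange(cv2.cvtColor(img,cv2.COLOR_BGR2HSV),lo,hi); k=np.zeros_like(m);x0,y0,x1,y1=box;k[y0:y1,x0:x1]=1
    return m*k
def cen(m):
    v,u=np.nonzero(m); return (u.mean()+0.,v.mean()+0.,len(u))
BOX={"top":(275,135,460,300),"scene":(150,170,365,345)}
def meas(c,f):
    im=f["img"];b=BOX[c];r={}
    y=cen(mask(im,(22,130,130),(35,255,255),b)); g=cen(mask(im,(50,120,60),(80,255,255),b))
    bl=mask(im,(100,100,50),(125,255,255),b)
    h=cv2.convexHull(np.argwhere(bl)[:,::-1].astype(np.int32))
    P=np.array([ray(f,p,0.07)[:2] for p in h[:,0]])
    A=np.c_[2*P,np.ones(len(P))];s=np.linalg.lstsq(A,(P**2).sum(1),rcond=None)[0]
    piv=s[:2];rad=np.sqrt(s[2]+piv@piv)
    tab=ray(f,y[:2],0.0735)[:2]; but=ray(f,g[:2],0.088)[:2]
    d=tab-piv;print(c,"piv",piv.round(4),"r",rad.round(4),"tab",tab.round(4),np.hypot(*d).round(4),"ang",np.degrees(np.arctan2(d[1],d[0])).round(1),y[2],"but",but.round(4),g[2],(but-piv).round(4))
    e=but-piv;print("tester yaw",np.degrees(np.arctan2(e[1],e[0])-np.arctan2(-.105,-.070)).round(1),np.hypot(*e).round(4))
    return piv,tab,but
E
python3 - <<'E'
from h import *
for c in("top","scene"):
    f=grab_frame(c);piv,tab,but=meas(c,f)
    x0,y0,x1,y1=BOX[c]
    cv2.imwrite(f"pics/{c}1.png",cv2.resize(f["img"][y0:y1,x0:x1],None,fx=3.5,fy=3.5,interpolation=cv2.INTER_CUBIC)[:600])
E
```

```text
top piv [ 0.5812 -0.0844] r 0.0907 tab [0.6505 0.    ] 0.1093 ang 50.6 36 but [ 0.5456 -0.2055] 182 [-0.0356 -0.1211]
tester yaw 17.3 0.1262
scene piv [ 0.5802 -0.0835] r 0.0913 tab [0.6508 0.0021] 0.111 ang 50.5 55 but [ 0.5474 -0.2027] 199 [-0.0328 -0.1192]
tester yaw 18.3 0.1236
```

View pics/top1.png

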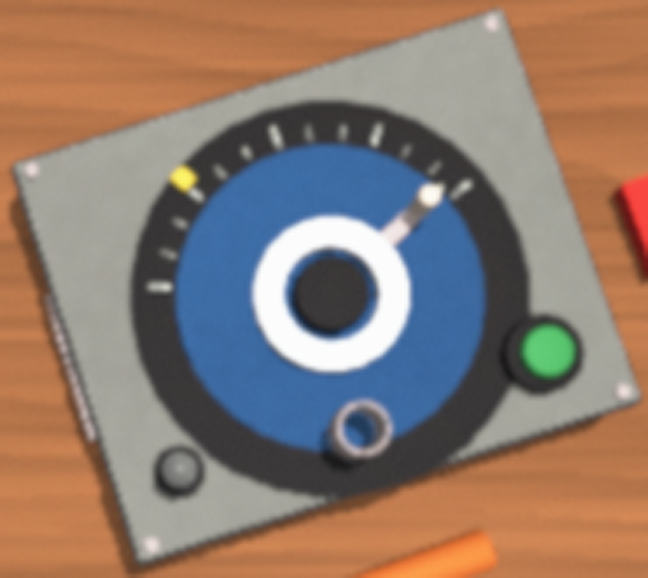

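```bash
python3 - <<'E'
from h import *
o=get_obs();print(o['t'],o['orientation'].round(3).tolist(),o['position'])
f=grab_frame("top")
print("post top",ray(f,(275+431/3.5,135+190/3.5),.117),"tip",ray(f,(275+437/3.5,135+184/3.5),.076),"shield top",ray(f,(275+361/3.5,135+429/3.5),.118),"tube top",ray(f,(275+180/3.5,135+468/3.5),.126))
E
```

```text
1.3 [[0.256, -0.967, 0.0], [-0.967, -0.256, 0.0], [-0.0, -0.0, -1.0]] [ 0.13434949 -0.50751319  0.23927034]
post top [ 0.63236993 -0.13749141  0.117     ] tip [ 0.64454993 -0.14836326  0.076     ] shield top [ 0.49979101 -0.09575421  0.118     ] tube top [0.47898534 0.00338432 0.126     ]
```

{"name": "servo_tool", "arguments": {"moves": "0.05 0.037 0 0 0.03; 0.05 0.037 0 0 0.03; 0.05 0.037 0 0 0.03; 0.05 0.037 0 0 0.03; 0.05 0.037 0 0 0.03; 0.05 0.037 0 0 0.03; 0.05 0.037 0 0 0.03; 0.05 0.037 0 0 0.03; 0.04 0.03 0 0 0.03; 0 0 0 0 0.03"}}

```text
t: 2.6
position: [0.5791, -0.1751, 0.2388]
orientation: [[0.253, -0.968, 0.002], [-0.968, -0.253, -0.002], [0.003, -0.001, -1.0]]
contact_force: [-0.6, -0.1, 0.0]
finger_gap: 0.03
```

{"name": "servo_tool", "arguments": {"moves": "0.006 0.004 0 10 0.03; 0.006 0.004 0 10 0.03; 0.006 0.004 0 10 0.03; 0.006 0.004 0 10 0.03; 0.006 0.004 0 10 0.03; 0.006 0.004 0 10 0.03; 0.006 0.004 0 10 0.03; 0.006 0.004 0 10 0.03; 0.004 0.004 0 10 0.03; 0 0.002 0 10 0.03"}}

```text
t: 3.85
position: [0.6276, -0.1419, 0.2393]
orientation: [[0.887, 0.463, 0.001], [0.463, -0.887, 0.0], [0.001, 0.001, -1.0]]
contact_force: [0.6, 0.7, 0.5]
finger_gap: 0.0297
```

{"name": "servo_tool", "arguments": {"moves": "0 0 -0.01 10 0.03; 0 0 -0.01 10 0.03; 0 0 -0.01 0 0.03; 0 0 -0.01 0 0.03; 0 0 -0.01 0 0.03; 0 0 -0.01 0 0.03; 0 0 0 0 0.03; 0 0 0 0 0.03; 0 0 0 0 0.03; 0 0 0 0 0.03"}}

```text
t: 5.1
position: [0.6259, -0.1446, 0.1774]
orientation: [[0.675, 0.737, 0.002], [0.737, -0.675, -0.0], [0.001, 0.002, -1.0]]
contact_force: [-0.3, -1.4, 0.6]
finger_gap: 0.0297
```

```bash
python3 - <<'E'
from h import *
o=get_obs();R=o['orientation'];p=o['position']
f=grab_frame("wrist");M=f["mount"]
print(p,R.round(3).tolist(),o['q'].round(1),M.round(4).tolist())
def proj(X):
    c=np.linalg.inv(M)@np.r_[R.T@(np.array(X)-p),1];u=f["intrinsics"]@c[:3];return (u[:2]/u[2])
im=f["img"].copy()
for n,X in dict(post=(.632,-.137,.117),piv=(.5807,-.084,.082),tab=(.6507,.001,.075),tip_axis=p+.008*R[:,2]).items():
    q=proj(X);print(n,q.round(0));cv2.circle(im,tuple(int(v) for v in q),5,(0,0,255),1)
cv2.imwrite("pics/w1.png",im)
E
```

```text
[ 0.62586233 -0.14460957  0.17744746] [[0.675, 0.737, 0.002], [0.737, -0.675, -0.0], [0.001, 0.002, -1.0]] [-20.3  27.9   7.8  69.8   0.   22.2] [[1.0, 0.0005, 0.0005, 0.0003], [-0.0007, 0.9619, 0.2734, -0.07], [-0.0004, -0.2734, 0.9619, -0.1337], [0.0, 0.0, 0.0, 1.0]]
post [328. 263.]
piv [334. 139.]
tab [497. 130.]
tip_axis [312. 302.]
```

View pics/w1.png

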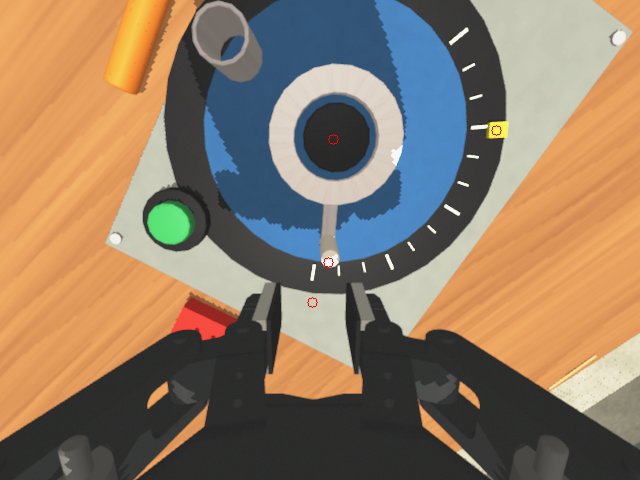

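The wrist view shows the post at (330,258), where my estimate projects to (328,263). The tab is at (498,130) and the pivot at (336,137), so my estimates hold. Next I'll straddle the post.

{"name": "servo_tool", "arguments": {"moves": "0.006 0.008 0 0 0.03; 0 0 0 0 0.03; 0 0 -0.015 0 0.03; 0 0 -0.015 0 0.03; 0 0 -0.015 0 0.03; 0 0 -0.015 0 0.03; 0 0 -0.012 0 0.03; 0 0 -0.003 0 0.03; 0 0 0 0 0.03; 0 0 0 0 0.03"}}

```text
t: 6.4
position: [0.6313, -0.1356, 0.0959]
orientation: [[0.675, 0.738, 0.0], [0.738, -0.675, 0.0], [0.0, -0.0, -1.0]]
contact_force: [-0.3, 0.3, 0.8]
finger_gap: 0.0304
```

{"name": "servo_tool", "arguments": {"moves": "0 0 0.004 0 0.018; 0 0 0 0 0.018; 0.0043 0.0046 0 5 0.018; 0.0039 0.0049 0 5 0.018; 0.0035 0.0052 0 5 0.018; 0.003 0.0055 0 5 0.018; 0.0025 0.0058 0 5 0.018; 0.002 0.006 0 5 0.018; 0.0015 0.0061 0 5 0.018; 0.0009 0.0062 0 5 0.018"}}

```text
t: 7.65
position: [0.6529, -0.0931, 0.1015]
orientation: [[0.024, 1.0, 0.001], [1.0, -0.024, -0.005], [-0.005, 0.001, -1.0]]
contact_force: [-0.8, -2.7, -2.9]
finger_gap: 0.018
```

{"name": "servo_tool", "arguments": {"moves": "0.0005 0.0063 0 5 0.018; -0.0001 0.0063 0 5 0.018; -0.0006 0.0063 0 5 0.018; -0.0011 0.0062 0 5 0.018; -0.0017 0.0061 0 5 0.018; -0.0022 0.0059 0 5 0.018; -0.0027 0.0057 0 5 0.018; -0.0032 0.0054 0 5 0.018; -0.0036 0.0051 0 5 0.018; 0 0 0 0 0.018"}}

```text
t: 8.9
position: [0.6396, -0.0411, 0.1027]
orientation: [[-0.708, 0.706, 0.01], [0.706, 0.708, -0.008], [-0.012, 0.001, -1.0]]
contact_force: [0.6, 0.1, 0.5]
finger_gap: 0.0178
```

```bash
cat > w.py <<'E'
from h import *
import sys
o=get_obs();R=o['orientation'];p=o['position'];f=grab_frame("wrist");M=f["mount"]
P=np.array([.5807,-.084]);d=p[:2]-P
print(o['t'],p,"tcp ang",np.degrees(np.arctan2(d[1],d[0])),np.hypot(*d),"jaw yaw",np.degrees(np.arctan2(R[1,0],R[0,0])),o['contact_force'])
im=f["img"].copy()
def proj(X):
    c=np.linalg.inv(M)@np.r_[R.T@(np.array(X)-p),1];u=f["intrinsics"]@c[:3];return (u[:2]/u[2])
for a in(46.5,50.5,54.5):
    t=np.radians(a);l=[tuple(int(v) for v in proj((*(P+r*np.array([np.cos(t),np.sin(t)])),.075))) for r in(.044,.118)]
    cv2.line(im,*l,(0,0,255),1)
cv2.imwrite(sys.argv[1],im)
E
python3 w.py pics/w2.png
```

```text
8.9 [ 0.63963494 -0.04112853  0.10271834] tcp ang 36.033536067212786 0.07287859565196156 jaw yaw 135.05556249810854 [0.62192388 0.14330329 0.48760822]
```

View pics/w2.png

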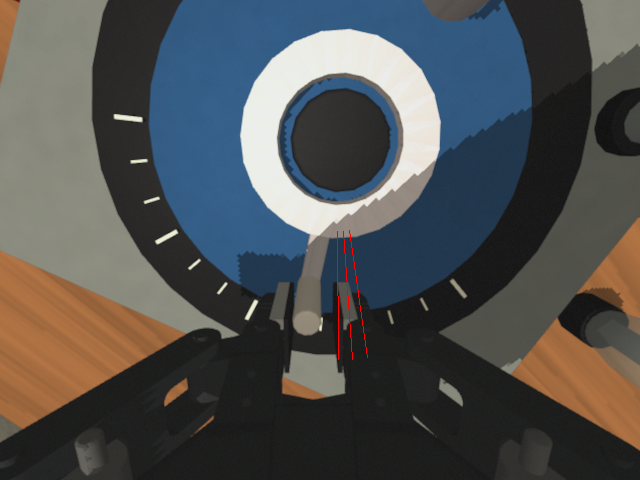

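{"name": "servo_tool", "arguments": {"moves": "-0.0039 0.0049 -0.001 4 0.018; -0.0043 0.0046 -0.001 4 0.018; -0.003 0.0027 0 0 0.018; -0.0022 0.0018 0 0 0.018; -0.001 0.0008 0 0 0.018; 0 0 0 0 0.018; 0 0 0 0 0.018; 0 0 0 0 0.018; 0 0 0 0 0.018; 0 0 0 0 0.018"}}

```text
t: 10.2
position: [0.6273, -0.0277, 0.1018]
orientation: [[-0.793, 0.61, 0.015], [0.609, 0.793, -0.008], [-0.016, 0.003, -1.0]]
contact_force: [2.0, -1.6, 0.6]
finger_gap: 0.0181
```

```bash
python3 w.py pics/w3.png; python3 -c "
from h import *
f=grab_frame('top');x0,y0,x1,y1=BOX['top'];cv2.imwrite('pics/top3.png',cv2.resize(f['img'][y0:y1,x0:x1],None,fx=3.5,fy=3.5)[:600])"
```

```text
10.2 [ 0.62731837 -0.02766183  0.10184399] tcp ang 50.39312633892566 0.07312497231269663 jaw yaw 142.4431248651672 [ 1.95648449 -1.64028924  0.58867107]
```

View pics/w3.png

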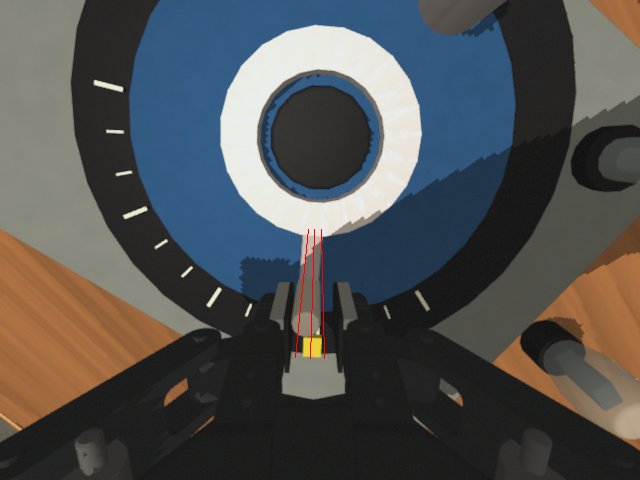

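The tab, at (312,348), lies on my 50.5° line. The post is against the trailing pad, so the lever is about 2.4° short. I'll nudge it on, then back off and lift clear.

{"name": "servo_tool", "arguments": {"moves": "-0.0012 0.001 0 0 0.018; -0.0012 0.001 0 0 0.018; 0 0 0 0 0.018; 0 0 0 0 0.018; 0.0018 -0.0014 0 0 0.03; 0 0 0 0 0.03; 0 0 0 0 0.03; 0 0 0 0 0.03; 0 0 0 0 0.03; 0 0 0 0 0.03"}}

```text
t: 11.55
position: [0.6259, -0.0269, 0.1015]
orientation: [[-0.793, 0.609, 0.013], [0.609, 0.793, -0.007], [-0.015, 0.002, -1.0]]
contact_force: [0.0, -0.3, -0.4]
finger_gap: 0.0299
```

```bash
python3 w.py pics/w4.png
```

```text
11.55 [ 0.62593776 -0.02686222  0.10148425] tcp ang 51.630242779043776 0.07287784871396982 jaw yaw 142.44527021751017 [ 0.03511981 -0.32322616 -0.43760632]
```

View pics/w4.png

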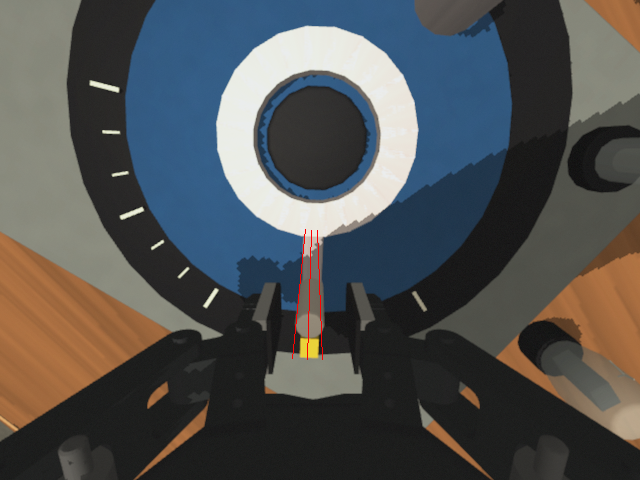

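The post at (308,325) and the tab at (310,348) now sit on the 50.5° line, and the fingers are clear. I'll lift straight up and check once more.

{"name": "servo_tool", "arguments": {"moves": "0 0 0.015 0 0.03; 0 0 0.02 0 0.03; 0 0 0.025 0 0.03; 0 0 0.025 0 0.03; 0 0 0.025 0 0.03; 0 0 0.01 0 0.03; 0 0 0 0 0; 0 0 0 0 0; 0 0 0 0 0; 0 0 0 0 0"}}

```text
t: 12.85
position: [0.625, -0.0267, 0.2286]
orientation: [[-0.793, 0.609, 0.013], [0.609, 0.793, -0.007], [-0.015, 0.002, -1.0]]
contact_force: [-0.6, 0.3, 0.1]
finger_gap: -0.0001
```

```bash
python3 w.py pics/w5.png
```

```text
12.85 [ 0.62500699 -0.02666973  0.22860008] tcp ang 52.30180147948149 0.07245597513721938 jaw yaw 142.44868531312312 [-0.59570513  0.25524794  0.08909664]
```

View pics/w5.png

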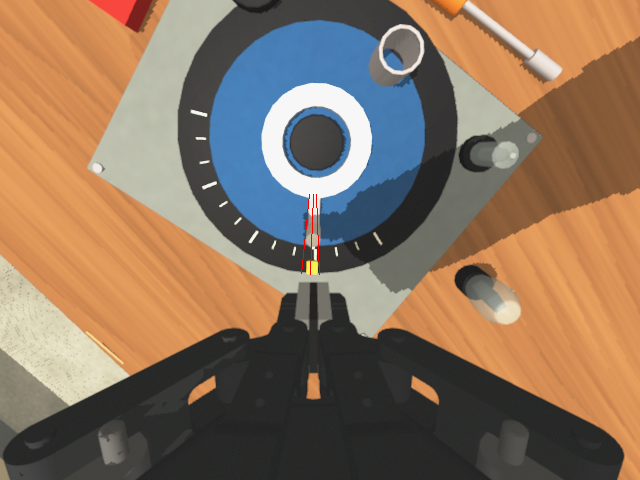

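{"name": "servo_tool", "arguments": {"moves": "-0.0157 -0.0354 0 0 0; -0.0157 -0.0354 0 0 0; -0.0157 -0.0354 0 0 0; -0.0157 -0.0354 0 0 0; -0.0157 -0.0354 0 0 0; 0 0 0 0 0; 0 0 -0.03 0 0; 0 0 -0.03 0 0; 0 0 -0.015 0 0; 0 0 0 0 0"}}

```text
t: 14.15
position: [0.5441, -0.2064, 0.1497]
orientation: [[-0.794, 0.608, 0.012], [0.608, 0.794, -0.006], [-0.013, 0.003, -1.0]]
contact_force: [-0.4, 0.9, 0.3]
finger_gap: -0.0002
```

```bash
python3 - <<'E'
from h import *
o=get_obs();R=o['orientation'];p=o['position'];f=grab_frame("wrist");M=f["mount"]
m=mask(f["img"],(50,120,60),(80,255,255),(0,0,640,480));c=cen(m)
Rc=R@M[:3,:3];C=p+R@M[:3,3];d=Rc@np.linalg.inv(f["intrinsics"])@np.array([c[0],c[1],1])
for z in(.083,.088,.093):X=C+d*(z-C[2])/d[2];print(z,X)
print(o['t'],p,c);print([(x["location"],x["conf"]) for x in find_in("wrist","test_button_top")[:2]])
cv2.imwrite("pics/w6.png",f["img"])
E
```

```text
0.083 [ 0.54549593 -0.20414763  0.083     ]
0.088 [ 0.54436136 -0.20554667  0.088     ]
0.093 [ 0.54322679 -0.2069457   0.093     ]
14.15 [ 0.54405805 -0.20639752  0.14969496] (np.float64(313.75591985428053), np.float64(262.725561627201), 1647)
[([0.544, -0.2028, 0.0929], 0.6)]
```

View pics/w6.png

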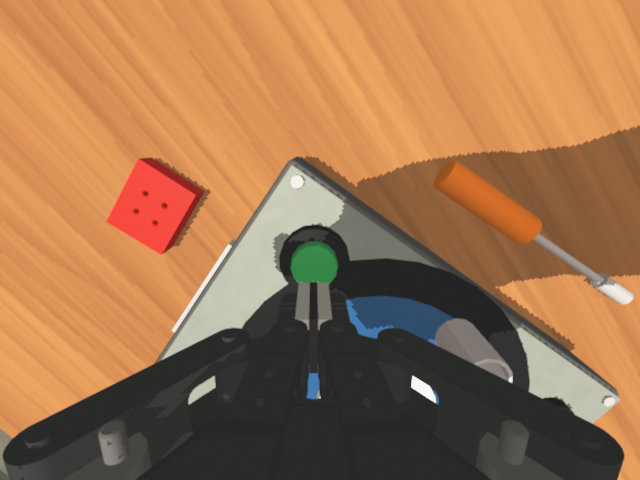

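{"name": "servo_tool", "arguments": {"moves": "0.001 0.001 -0.015 0 0; 0 0 -0.015 0 0; 0 0 -0.008 0 0; 0 0 -0.002 0 0; 0 0 -0.002 0 0; 0 0 -0.002 0 0; 0 0 -0.002 0 0; 0 0 0 0 0; 0 0 0 0 0; 0 0 0 0 0"}}

```text
t: 15.5
position: [0.5473, -0.206, 0.1046]
orientation: [[-0.794, 0.608, 0.018], [0.608, 0.794, -0.009], [-0.02, 0.004, -1.0]]
contact_force: [0.1, -0.1, -0.8]
finger_gap: -0.0
```

{"name": "servo_tool", "arguments": {"moves": "0 0 -0.002 0 0; 0 0 -0.002 0 0; 0 0 -0.002 0 0; 0 0 -0.002 0 0; 0 0 -0.002 0 0; 0 0 0 0 0; 0 0 0 0 0; 0 0 0 0 0; 0 0 0 0 0; 0 0 0 0 0"}}

```text
t: 16.75
position: [0.5474, -0.2061, 0.0946]
orientation: [[-0.794, 0.608, 0.018], [0.607, 0.794, -0.01], [-0.02, 0.004, -1.0]]
contact_force: [-1.1, 1.1, 5.2]
finger_gap: 0.0001
```

{"name": "servo_tool", "arguments": {"moves": "0 0 -0.0015 0 0; 0 0 -0.0015 0 0; 0 0 -0.002 0 0; 0 0 -0.002 0 0; 0 0 0 0 0; 0 0 0 0 0; 0 0 0 0 0; 0 0 0 0 0; 0 0 0 0 0; 0 0 0 0 0"}}

```text
t: 18.0
position: [0.5474, -0.206, 0.0942]
orientation: [[-0.794, 0.607, 0.023], [0.607, 0.794, -0.013], [-0.026, 0.004, -1.0]]
contact_force: [0.3, 0.8, 4.5]
finger_gap: 0.0001
```

{"name": "servo_tool", "arguments": {"moves": "0 0 0 0 0; 0 0 0 0 0; 0 0 0 0 0; 0 0 0 0 0; 0 0 0 0 0; 0 0 0 0 0; 0 0 -0.002 0 0; 0 0 -0.003 0 0; 0 0 -0.003 0 0; 0 0 -0.003 0 0"}}

```text
t: 19.25
position: [0.5477, -0.2062, 0.0932]
orientation: [[-0.794, 0.607, 0.03], [0.607, 0.795, -0.018], [-0.035, 0.004, -0.999]]
contact_force: [-18.7, 7.8, 52.1]
finger_gap: 0.0
```

{"name": "servo_tool", "arguments": {"moves": "0 0 0.0015 0 0; 0 0 0.0015 0 0; 0 0 0 0 0; 0 0 0 0 0; 0 0 0 0 0; 0 0 0 0 0; 0 0 0 0 0; 0 0 0 0 0; 0 0 0 0 0; 0 0 0 0 0"}}

```text
t: 20.5
position: [0.5475, -0.2061, 0.0968]
orientation: [[-0.794, 0.607, 0.031], [0.607, 0.795, -0.018], [-0.035, 0.004, -0.999]]
contact_force: [-1.7, -0.1, 3.3]
finger_gap: -0.0
```

{"name": "servo_tool", "arguments": {"moves": "0 0 0.002 0 0; 0 0 0 0 0; 0 0 0 0 0; 0 0 0 0 0; 0 0 0 0 0; 0 0 0 0 0; 0 0 0 0 0; 0 0 0 0 0; 0 0 0 0 0; 0 0 0 0 0"}}

```text
t: 21.75
position: [0.5475, -0.2061, 0.0988]
orientation: [[-0.794, 0.607, 0.031], [0.607, 0.795, -0.018], [-0.035, 0.004, -0.999]]
contact_force: [-2.0, 0.2, 1.7]
finger_gap: 0.0003
```

{"name": "servo_tool", "arguments": {"moves": "0 0 0.01 0 0; 0 0 0.015 0 0; 0 0 0.03 0 0; 0 0 0.03 0 0; 0 -0.03 0.03 0 0; 0 -0.05 0 0 0; -0.02 -0.05 0 0 0; -0.04 -0.05 0 0 0; -0.04 -0.05 0 0 0; 0 0 0 0 0"}}

```text
t: 23.0
position: [0.4471, -0.4382, 0.2231]
orientation: [[-0.796, 0.605, 0.033], [0.604, 0.796, -0.021], [-0.039, 0.004, -0.999]]
contact_force: [0.7, 1.2, -0.1]
finger_gap: 0.0001
```

```bash
python3 - <<'E'
from h import *
for c in("top","scene"):
    f=grab_frame(c);meas(c,f);x0,y0,x1,y1=BOX[c]
    if c=="top":cv2.imwrite(f"pics/{c}9.png",cv2.resize(f["img"][y0:y1,x0:x1],None,fx=3.5,fy=3.5,interpolation=cv2.INTER_CUBIC)[:600])
    for l in["cracked_tube","tube_shield","socket_block","nut_driver"]:
        print(l,[(np.round(d["location"],3).tolist(),round(d["conf"],2)) for d in find_in(c,l)[:2]])
E
```

```text
top piv [ 0.5812 -0.0845] r 0.0906 tab [0.6505 0.    ] 0.1093 ang 50.6 36 but [ 0.5456 -0.2055] 182 [-0.0356 -0.121 ]
tester yaw 17.3 0.1261
cracked_tube [([0.528, 0.137, 0.079], 0.68), ([0.588, -0.069, 0.082], 0.41)]
tube_shield [([0.504, -0.093, 0.116], 0.66)]
socket_block [([0.636, -0.294, 0.023], 0.82)]
nut_driver [([0.406, -0.12, 0.022], 0.57)]
scene piv [ 0.5802 -0.0835] r 0.0915 tab [0.6509 0.0023] 0.1111 ang 50.5 56 but [ 0.5478 -0.2025] 204 [-0.0324 -0.119 ]
tester yaw 18.5 0.1234
cracked_tube [([0.547, 0.148, 0.065], 0.61), ([0.59, -0.071, 0.08], 0.36)]
tube_shield [([0.507, -0.088, 0.103], 0.85), ([0.651, 0.005, 0.075], 0.19)]
socket_block [([0.642, -0.296, 0.02], 0.93), ([0.652, 0.005, 0.076], 0.24)]
nut_driver [([0.412, -0.105, 0.019], 0.72)]
```

View pics/top9.png

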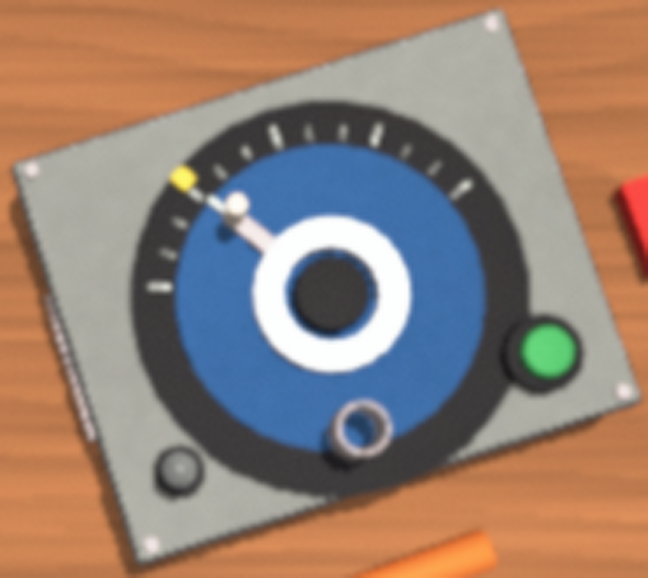

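The final top view shows the pointer, at about (212,200), running into the tab at (182,178). The button is up and nothing loose has moved. Pushing on the button, the force held at about 5 N and then hit a hard stop. It fell along the spring's slope as I backed off, which fits a full press.

```bash
python3 -c "
from rig import *
print(sign_off())"
```

```text
the job is handed in; nothing more can be done
None
```

I set the lever to the yellow tab, pressed the green test button fully down, let it come back up, and handed the job in at about 23–24 s of the 53 s allowed. `sign_off` gave no verdict, so what follows is from my own checks.

- **Lever:** I straddled the post with the fingers and swept it about 97° anticlockwise. A look from above afterwards put the pointer within about 1° of the tab (the limit is 3.4°). The final top view, taken after the press, still shows them in line.
- **Button:** It held about 5 N, then met a hard stop that pushed back with 52 N. As I raised the fingers the force fell to 3.3 N and then 1.7 N, which matches the spring. I could not read the travel directly, so "fully down" rests on those forces and the height reached. The final image shows it back up.
- **Other things:** The four loose things were found within about 5 mm of where they started, which is about the measuring error. The arm was never near the small tube, and it ended clear of everything.
- **Disagreement:** The two cameras differed by 1–3 mm on where the pivot, tab and button are. They agreed on the tab's angle, at 50.5° and 50.6°.

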